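# Release and slide open a terminal cover

### The arm

A 7-joint arm with a two-finger parallel gripper is mounted at the origin on a cart in front of the work surface, level with it; the furniture and walls round the work are solid. World frame = base frame: x ahead of the robot, y to its left, z up, the work surface at z = 0. Lengths are in m, angles in degrees, forces in N, time in s.
With the tool pointing down it reaches from about 0.4 to 0.875 m from the base axis. Payload 6.5 kg.
Tool frame: the origin (TCP) lies at the very end of the fingers, on their centre line; the grasp point (between the pads) lies 19 mm behind it; z points along the fingers, y is the line along which they close (so a half turn about z gives the same grasp; the last joint's range is limited). The gripper opens to 88 mm and grips with 3 to 60 N. Pads are 18 mm wide; open, the fingers measure 123 mm over their backs; the gripper's body (75 mm by 187 mm) begins 45 mm behind the grasp point.
Start: joints at [67.598, 30.733, -0.252, 88.115, 0.149, 61.152, -4.079], TCP at [0.207, -0.616, 0.239] pointing down, gripper open.
Joint ranges: [-154.64, 154.64], [-21.42, 123.67], [-72.66, 72.17], [13.99, 137.28], [-74.86, 254.86], [10.95, 109.41], [-158.01, 158.01]. Speed limits (degrees/s): [136.94, 136.94, 180, 180, 180, 180, 180].

### API

Orientations are given as a 3x3 rotation matrix whose columns are the frame's x, y, z axes.
In Python, from workcell import manip, vision, job gives the robot as it stands. The module is installed in compiled form; this text tells all that it offers.
- The arm moves only by the tool arm_command, never from a script. Its arguments are lists of equal length, an entry for each row: "travel": the shift along the tool's x, y, z scaled (see below), a list of three; "dr": the turn, a rotation vector about the tool's x, y, z scaled (see below), a list of three; "fingers": the opening in per cent of the stroke, from 0 (shut) to 100 (fully open). A call has 1 to 12 rows; each row is the pose to reach, as a shift and turn from the pose commanded when the call began, along the tool's axes at that moment; what a row does not reach only later rows make up. The controller multiplies each number of a shift by 800 mm and each number of a turn by 30 degrees. A row lasts 1/8 s, in which the tool goes at most 62.5 mm and 10.7 degrees, less where a joint would pass 70% of its speed; a pose out of reach is approached as far as the arm can. A call with a number of a shift or a turn outside -1 to 1 is refused whole. A call with a gripper value outside its range is refused whole. The fingers move at their own pace and stop on an object; "force" is the grip in N (left out, the last holds). Time passes only in rows, so rows that repeat a pose let the fingers close. It gives the time, the measured TCP pose, the force, the opening and the grip force at its end, in the units of the state.
- manip.get_obs(): the state, without advancing time (a new reading comes with each control period).
- vision.capture(name): name is "scene" or "top" or "wrist"; returns the picture (420x560x3 uint8, blue, green, red); there is no depth.
- vision.camera_info(name): a dict with "mtx" (3x3 intrinsics, pixels), "R" (3x3) and "t" (3): a world point X has camera coordinates R X + t. Camera axes: x right, y down, z forward; pixel columns grow to the right and rows downward; lengths in m; the calibration is good to about 2 mm. A picture is of the moment at which its call begins: read the wrist's pose just before it. camera_info takes no time and is no camera call; for the wrist camera it gives the pose at the moment of the call.
- job.job_done(): hands the job in; it is judged then, once.
The state is a dict: "time": time; "joint_positions": joint angles; "joint_velocities": joint speeds; "tau": joint torques, N m; "eef_pos": TCP position; "tool_rot": TCP orientation; "contact_force": force on the tool from outside, world axes, zero at the start; "wrist_torque": the same for the moment, N m; "finger_gap": finger opening in m; "gripper_force": force on a finger pad.
Only numpy, scipy, OpenCV 4.12 (cv2) and the standard library are available. Lean on these libraries where they do the work, as an engineer would, in place of code of your own. Each camera call takes 0.05 s, during which the arm holds its last target. There are 200 camera calls.

### The job

On the terminal box with the orange cover, press the white snap tab fully in, then with the fingertips push the released orange cover along its deck, off its seat, until all the terminals and the well round them are uncovered; leave it lying flat on the deck, between the rails. Only press and push: the cover is not lifted. Keep the box with the blue cover latched and shut, and leave the other things on the bench where they are.

Things in the scene. Friction and masses are not known exactly. Their poses are not given: they have to be found in the camera images.
- box_orange: The grey plastic terminal box, fixed to the bench, 200 x 90 mm, deck 34 mm high. Origin: centre of underside; x along its length from tab end to cable-gland end (the way the cover slides), z up. Along x (mm): tab at -81, well with 4 brass terminals -48 to 2, bare deck, stop bar at 94. Rails 8 mm high, 79 mm apart, guide the cover. This box has the orange cover; it is the one to open.
- box_orange_seat (a point): Where the origin of the orange cover sits when shut: on the deck, 34 mm above the bench; axes as the box.
- tab_orange (a joint): Travel of the white snap tab of the box with the orange cover, straight down, m: 0 out, 0.008 fully in (stop). Moves at about 3.5 N, stays where left. It carries a steel catch, 30 mm wide, that stands 5 mm out of the deck at the cover's far edge and blocks it; with the tab in, the catch is below the deck.
- tab_orange_top (a point): Centre of the pressing face of the orange-covered box's white tab; face 24 (x) x 40 (y) mm, 48 mm above the bench when out, 40 mm when fully in. Nothing round it is higher than 36 mm except the rails and the cover, from 20 mm further along x.
- cover_orange: Loose orange cover, plate 70 (x) x 76 x 4 mm, 80 g. Origin: centre of underside; axes as its box. One cross rib on top, 50 wide, 6 thick, near (-x) face at x = 19 mm, top 18 mm above the underside; plate bare for 50 mm on the near side of it. Once released, a push on that face towards +x slides it (under 2 N) up to 82 mm, to the stop bar.
- cover_orange_rib (a point): Middle of the top edge of the near (-x) face of the orange cover's rib, the face to push on.
- box_blue: A second, identical grey plastic terminal box, fixed to the bench, 200 x 90 mm, deck 34 mm high. Origin: centre of underside; x along its length from tab end to cable-gland end (the way the cover slides), z up. Along x (mm): tab at -81, well with 4 brass terminals -48 to 2, bare deck, stop bar at 94. Rails 8 mm high, 79 mm apart, guide the cover. This box has the blue cover; it must stay shut.
- box_blue_seat (a point): Where the origin of the blue cover sits when shut: on the deck, 34 mm above the bench; axes as the box.
- tab_blue (a joint): Travel of the white snap tab of the box with the blue cover, straight down, m: 0 out, 0.008 fully in (stop). Moves at about 3.5 N, stays where left. It carries a steel catch, 30 mm wide, that stands 5 mm out of the deck at the cover's far edge and blocks it; with the tab in, the catch is below the deck.
- cover_blue: Loose blue cover, plate 70 (x) x 76 x 4 mm, 80 g. Origin: centre of underside; axes as its box. One cross rib on top, 50 wide, 6 thick, near (-x) face at x = 19 mm, top 18 mm above the underside; plate bare for 50 mm on the near side of it. Once released, a push on that face towards +x slides it (under 2 N) up to 82 mm, to the stop bar.
- driver_yellow: Small screwdriver with a yellow handle, 130 mm long, 12 mm thick, lying between the two boxes. Leave alone.
- block_battery: Block battery, 18 x 26 x 49 mm, standing between the two boxes. Leave alone.
- tape_electrical: Roll of black tape, 62 mm across, 19 mm high, behind the boxes. Leave alone.
- paste_jar: Jar with a yellow lid, 34 mm across, 43 mm high, behind the boxes. Leave alone.
- flux_jar: Jar with a green lid, 42 mm across, 37 mm high, behind the boxes. Leave alone.
- loupe: Black eyepiece loupe, 35 mm across, 30 mm high, behind the boxes. Leave alone.
Not all that is in view belongs to the job. There is more than one size of the cover_orange; the one meant has the size given above.

How it is judged (in metres and radians):
On the way, in this order (a step that is already met when the one before it is completed fails the run):
1. the orange-covered box's tab is pressed in while its cover is still on its seat (value of joint tab_orange above 0.0065 m and x of cover_orange in the frame of box_orange_seat between -0.006 and 0.006 m and z of cover_orange in the frame of box_orange_seat between -0.004 and 0.004 m), for 0.1 s.
2. the orange cover is pushed off its seat, flat along the deck, until the well is uncovered (x of cover_orange in the frame of box_orange_seat above 0.058 m and z of cover_orange in the frame of box_orange_seat between -0.004 and 0.004 m), for 0.2 s.
At the end, for the whole second after the job is handed in: Orange cover flat and at rest on the deck between the rails, 58 to 86 mm from its seat, well open; that box's tab still in (over 6 mm); blue cover within 6 mm of its seat, its tab out (under 3 mm); no bystander moved 20 mm (all of step 2 and value of joint tab_orange above 0.006 m and x of cover_orange in the frame of box_orange_seat below 0.086 m and y of cover_orange in the frame of box_orange_seat between -0.006 and 0.006 m and angle between cover_orange's own z axis and vertical below 0.06 rad and linear speed of cover_orange below 0.01 m/s and value of joint tab_blue below 0.003 m and x of cover_blue in the frame of box_blue_seat between -0.006 and 0.006 m and z of cover_blue in the frame of box_blue_seat between -0.004 and 0.004 m and distance of each of driver_yellow, block_battery, tape_electrical, paste_jar, flux_jar, loupe from where it was at the start of the episode below 0.02 m); the robot touches nothing.
It fails at once if the orange cover is lifted (more than 8 mm above the deck) or tipped (z of cover_orange in the frame of box_orange_seat above 0.008 m or angle between cover_orange's own z axis and vertical above 0.25 rad).
It fails at once if the tab of the box with the blue cover is pressed (over 4 mm) (value of joint tab_blue above 0.004 m).
It fails at once if the blue cover is lifted or shifted by 8 mm (z of cover_blue in the frame of box_blue_seat above 0.008 m or x of cover_blue in the frame of box_blue_seat above 0.008 m).
It fails at once if a bystander is moved 20 mm or more (distance of any of driver_yellow, block_battery, tape_electrical, paste_jar, flux_jar, loupe from where it was at the start of the episode above 0.02 m).
It also fails if it takes over 34 s, if anything falls off the work surface, if the arm or the gripper's body presses on something with over 40 N, if the wrist force passes 120 N, or if a joint passes its speed limit or range.

## Working session

There is one attempt and no reset: what is moved stays moved. The work goes in short steps, Python scripts to look and compute and a tool call to move; the robot and the scene stay as the last step left them, time stands still between calls to the robot, and variables do not carry over. Pictures are saved under pics/ and viewed, at most 10 in all, crops included, and the job is handed in when it is done.

Besides the shell and the picture viewer there is one more tool, called after "Emit:" as a command line: name --argument value ..., lists and objects as JSON in quotes. arm_command: Moves the arm, as the interface text tells. Shifts and turns lie within -1 to 1; 1 stands for 800 mm of shift or 30 degrees of turn. Its arguments: {"type":"object","properties":{"travel":{"type":"array","items":{"type":"array","items":{"type":"number","minimum":-1,"maximum":1}}},"dr":{"type":"array","items":{"type":"array","items":{"type":"number","minimum":-1,"maximum":1}}},"fingers":{"type":"array","items":{"type":"number"}},"force":{"type":"number"}},"required":["travel","dr","fingers"]}

```bash
mkdir -p pics
python3 - <<'E'
from workcell import manip, vision, job
import cv2,numpy as np
np.set_printoptions(precision=4,suppress=True)
for n in("scene","top"):
    im=vision.capture(n); cv2.imwrite(f"pics/{n}0.png",im); c=vision.camera_info(n); print(n,c["mtx"].tolist(),c["R"],c["t"])
o=manip.get_obs(); print(o["time"],o["eef_pos"],o["tool_rot"],o["contact_force"],o["finger_gap"])
E
```

```text
scene [[424.3882782604399, 0.0, 285.54816268591475], [0.0, 424.3882782604399, 204.69902810993335], [0.0, 0.0, 1.0]] [[ 0.7818 -0.6235 -0.0033]
 [-0.4813 -0.6001 -0.639 ]
 [ 0.3964  0.5012 -0.7692]] [-0.4897  0.3318  0.9452]
top [[413.6505644564519, 0.0, 279.1860373991126], [0.0, 413.6505644564519, 214.29724065987756], [0.0, 0.0, 1.0]] [[ 0.0136 -0.9999 -0.0034]
 [-0.9948 -0.0132 -0.101 ]
 [ 0.1009  0.0047 -0.9949]] [0.0032 0.6241 1.1081]
0.1 [ 0.2072 -0.6155  0.238 ] [[ 0.9477  0.3192 -0.0006]
 [ 0.3192 -0.9477  0.0014]
 [-0.0001 -0.0015 -1.    ]] [ 0.0773 -0.033  -0.169 ] 0.0881966721808709
```

View pics/top0.png

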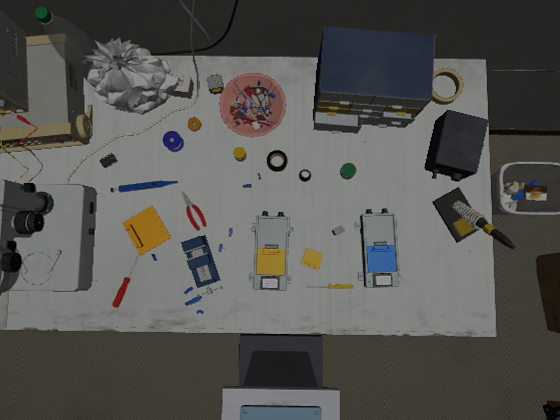

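View pics/scene0.png

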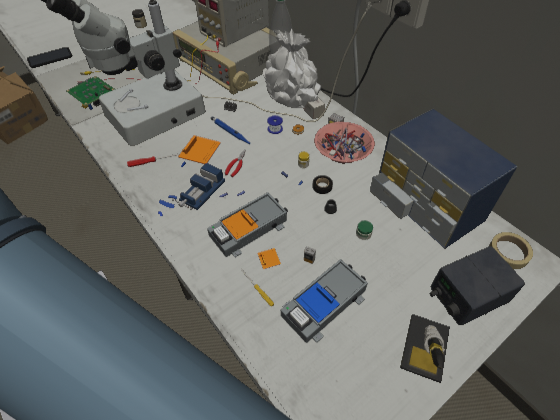

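The top view shows the orange-covered box at about (271,250), its tab at (270,283) and its glands towards +x. The blue box is at (379,248). Orange decoys sit at (147,230) and (312,259). The scene view agrees.

```bash
cat > h.py <<'E'
import cv2,numpy as np
from workcell import manip, vision, job
np.set_printoptions(precision=4,suppress=True)
def ray(n,px,z,c=None):
    c=c or vision.camera_info(n)
    d=c["R"].T@np.linalg.inv(c["mtx"])@np.array([px[0],px[1],1.]); o=-c["R"].T@c["t"]
    return o+d*(z-o[2])/d[2]
def blob(im,lo,hi,roi):
    h=cv2.cvtColor(im,cv2.COLOR_BGR2HSV); m=cv2.inRange(h,lo,hi); k=np.zeros_like(m); x0,y0,x1,y1=roi; k[y0:y1,x0:x1]=255; m&=k
    cs,_=cv2.findContours(m,cv2.RETR_EXTERNAL,cv2.CHAIN_APPROX_NONE); return max(cs,key=cv2.contourArea)
E
python3 - <<'E'
from h import *
T=cv2.imread("pics/top0.png");S=cv2.imread("pics/scene0.png")
OR=((8,120,120),(25,255,255)); WH=((0,0,190),(180,40,255))
for n,im,ro,rt in(("top",T,(245,235,298,280),(262,276,280,291)),("scene",S,(212,200,265,245),(208,225,232,246))):
    c=blob(im,*OR,ro); r=cv2.minAreaRect(c); b=cv2.boxPoints(r); print(n,"cover",r,[ray(n,p,.038)[:2] for p in b], ray(n,r[0],.038))
    c=blob(im,*WH,rt); r=cv2.minAreaRect(c); print(n,"tab",r,ray(n,r[0],.048),[ray(n,p,.048)[:2] for p in cv2.boxPoints(r)])
a=cv2.resize(T[205:300,240:415],None,fx=4,fy=4,interpolation=cv2.INTER_CUBIC)
cv2.imwrite("pics/crop.png",a)
E
```

```text
top cover ((270.5418395996094, 261.12103271484375), (28.015872955322266, 25.6851806640625), 2.726311206817627) [array([0.4624, 0.0721]), array([0.5315, 0.0701]), array([ 0.529, -0.006]), array([ 0.4599, -0.0035])] [0.4956 0.0332 0.038 ]Traceback (most recent call last):
  File "<stdin>", line 6, in <module>
  File "h.py", line 10, in blob
    cs,_=cv2.findContours(m,cv2.RETR_EXTERNAL,cv2.CHAIN_APPROX_NONE); return max(cs,key=cv2.contourArea)
                                                                             ~~~^^^^^^^^^^^^^^^^^^^^^^^^
ValueError: max() iterable argument is empty
```

Run:
```python
from h import *
T=cv2.imread("pics/top0.png");S=cv2.imread("pics/scene0.png")
OR=((8,120,120),(25,255,255)); WH=((0,0,175),(180,60,255))
a=cv2.resize(T[205:300,240:415],None,fx=4,fy=4,interpolation=cv2.INTER_CUBIC)
cv2.imwrite("pics/crop.png",a)
print(cv2.cvtColor(T[276:292,270:271],cv2.COLOR_BGR2HSV)[:,0].tolist(), T[283,255:288,1].tolist())
c=blob(S,*OR,(212,200,265,245)); r=cv2.minAreaRect(c); print(ray("scene",cv2.moments(c)["m10"]/cv2.moments(c)["m00"]*np.array([1,0])+np.array([0,cv2.moments(c)["m01"]/cv2.moments(c)["m00"]]),.038))
```

```text
[[102, 23, 55], [120, 10, 52], [90, 3, 86], [90, 3, 156], [105, 7, 150], [98, 7, 140], [100, 5, 149], [90, 7, 139], [100, 5, 149], [90, 6, 139], [105, 3, 154], [75, 4, 145], [110, 16, 48], [105, 8, 66], [50, 7, 111], [50, 6, 136]] [127, 136, 127, 123, 116, 83, 40, 98, 155, 148, 136, 133, 128, 122, 140, 139, 139, 138, 133, 129, 131, 149, 115, 48, 84, 127, 124, 124, 124, 125, 117, 97, 110]
[0.4947 0.0304 0.038 ]
```

View pics/crop.png

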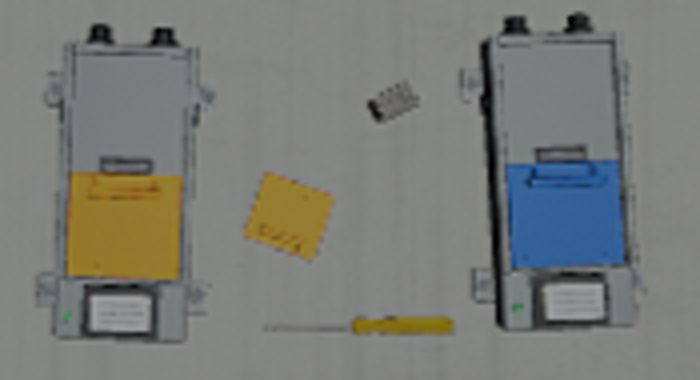

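The crop confirms it: orange cover, rib near its far edge, tab centred at about crop (121,313), i.e. top pixel (270,283). The box is yawed by roughly -2°.

```bash
cat >> h.py <<'E'
def delta(p,yaw=None):
    o=manip.get_obs(); R=np.array(o["tool_rot"]); d=R.T@(np.array(p)-o["eef_pos"])
    s=[]
    if yaw is not None:
        from scipy.spatial.transform import Rotation as Q
        y=np.radians(yaw); W=np.array([[np.cos(y),np.sin(y),0],[np.sin(y),-np.cos(y),0],[0,0,-1]])
        s=Q.from_matrix(R.T@W).as_rotvec(degrees=True)/30
    return d/.8,s
E
python3 - <<'E'
from h import *
print("tab",ray("top",(269.8,283.0),.048))
print(delta([.47,-.33,.22],-2)); print(delta([.46,.03,.2],-2))
E
```

```text
tab [0.4376 0.034  0.048 ]
(array([ 0.4252, -0.2334,  0.0228]), array([-0.0028,  0.0007,  0.6871]))
(array([ 0.557 , -0.6638,  0.0484]), array([-0.0028,  0.0007,  0.6871]))
```

Emit:
arm_command --travel '[[0.07,-0.04,0.005],[0.14,-0.08,0.01],[0.21,-0.12,0.015],[0.28,-0.16,0.02],[0.35,-0.2,0.02],[0.42,-0.24,0.02],[0.45,-0.31,0.03],[0.475,-0.385,0.03],[0.5,-0.46,0.04],[0.52,-0.53,0.04],[0.54,-0.6,0.048],[0.557,-0.664,0.048]]' --dr '[[0,0,0.06],[0,0,0.12],[0,0,0.18],[0,0,0.24],[0,0,0.3],[0,0,0.36],[0,0,0.42],[0,0,0.48],[0,0,0.54],[0,0,0.6],[0,0,0.66],[-0.003,0.001,0.687]]' --fingers '[0,0,0,0,0,0,0,0,0,0,0,0]' --force 20

```text
time: 1.6
eef_pos: [0.4594, 0.0318, 0.1999]
tool_rot: [[0.999, -0.035, 0.0], [-0.035, -0.999, -0.001], [0.0, 0.001, -1.0]]
contact_force: [0.4, -0.3, -0.3]
finger_gap: 0.0002
gripper_force: 0.0
```

Emit:
arm_command --travel '[[0,0,0],[0,0,0]]' --dr '[[0,0,0],[0,0,0]]' --fingers '[0,0]'

```text
time: 1.85
eef_pos: [0.4601, 0.0289, 0.2001]
tool_rot: [[0.999, -0.035, 0.0], [-0.035, -0.999, -0.002], [0.0, 0.002, -1.0]]
contact_force: [1.7, -0.5, 0.6]
finger_gap: 0.0005
gripper_force: 0.0
```

Run:
```python
from h import *
o=manip.get_obs(); print(o["time"],o["eef_pos"],o["tool_rot"],o["contact_force"],o["finger_gap"])
c=vision.camera_info("wrist"); im=vision.capture("wrist"); cv2.imwrite("pics/w1.png",im); print(c)
np.save("w1.npy",c,allow_pickle=True)
h=cv2.cvtColor(im,cv2.COLOR_BGR2HSV)
```

```text
1.85 [0.4601 0.0289 0.2001] [[ 0.9994 -0.0349  0.0003]
 [-0.0349 -0.9994 -0.002 ]
 [ 0.0003  0.002  -1.    ]] [ 1.6713 -0.4913  0.5608] 0.0005389138800386171
{'mtx': array([[289.9401,   0.    , 280.1345],
       [  0.    , 289.9401, 206.286 ],
       [  0.    ,   0.    ,   1.    ]]), 'R': array([[-0.0342, -0.9994,  0.0018],
       [-0.946 ,  0.033 ,  0.3225],
       [-0.3224,  0.0093, -0.9466]]), 't': array([0.0438, 0.4019, 0.5032])}
```

View pics/w1.png

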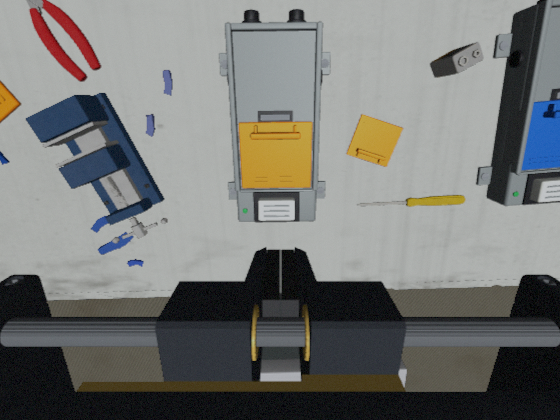

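The wrist view shows the tab at about (277,210), the orange cover from (240,121) to (313,190), and its rib at rows 132–139.

Run:
```python
from h import *
c=np.load("w1.npy",allow_pickle=True).item(); im=cv2.imread("pics/w1.png")
k=blob(im,(8,120,100),(25,255,255),(230,110,322,200)); r=cv2.minAreaRect(k); r=(np.array(r[0])+.0,r[1],r[2])
print("cover",r[0],ray("",r[0],.038,c)); b=cv2.boxPoints(cv2.minAreaRect(k)); print(np.array([ray("",p,.038,c)[:2] for p in b]))
k=blob(im,(0,0,125),(180,60,255),(252,194,304,224)); r=cv2.minAreaRect(k); print("tab",r,ray("",r[0],.048,c))
for p in [(230,28),(321,25),(239,220),(314,220)]: print(ray("",p,.036,c)[:2])
print("rib",ray("",(252,139),.052,c),ray("",(299,138),.052,c))
```

```text
cover [275.  154.5] [0.4969 0.0323 0.038 ]
[[ 0.5313  0.0678]
 [ 0.5287 -0.0058]
 [ 0.46   -0.0058]
 [ 0.4627  0.0733]]
tab ((276.0, 210.0), (20.0, 36.0), 90.0) [0.438  0.0334 0.048 ]
[0.6158 0.0697]
[ 0.6154 -0.0153]
[0.4231 0.0767]
[ 0.4201 -0.0095]
rib [0.5152 0.0543 0.052 ] [0.5145 0.0075 0.052 ]
```

Emit:
arm_command --travel '[[-0.014,-0.002,0.06],[-0.028,-0.0034,0.12],[-0.028,-0.0034,0.165],[-0.028,-0.0034,0.175],[-0.028,-0.0034,0.18],[-0.028,-0.0034,0.185],[-0.028,-0.0034,0.19],[-0.028,-0.0034,0.194],[-0.028,-0.0034,0.198],[-0.028,-0.0034,0.2],[-0.028,-0.0034,0.2015],[-0.028,-0.0034,0.2015]]' --dr '[[0,0,0],[0,0,0],[0,0,0],[0,0,0],[0,0,0],[0,0,0],[0,0,0],[0,0,0],[0,0,0],[0,0,0],[0,0,0],[0,0,0]]' --fingers '[0,0,0,0,0,0,0,0,0,0,0,0]'

```text
time: 3.4
eef_pos: [0.4388, 0.0329, 0.0402]
tool_rot: [[0.999, -0.035, 0.002], [-0.035, -0.999, -0.002], [0.002, 0.002, -1.0]]
contact_force: [-3.5, -1.1, 21.6]
finger_gap: 0.0004
gripper_force: 10.9
```

Emit:
arm_command --travel '[[0,0,0],[0,0,-0.02],[0,0,-0.049],[0.01,0,-0.049],[0.035,0,-0.049],[0.065,0,-0.049],[0.065,0,-0.049],[0.065,0,-0.03],[0.065,0,-0.015],[0.065,0,-0.007],[0.065,0,-0.007]]' --dr '[[0,0,0],[0,0,0],[0,0,0],[0,0,0],[0,0,0],[0,0,0],[0,0,0],[0,0,0],[0,0,0],[0,0,0],[0,0,0]]' --fingers '[0,0,0,0,0,0,0,0,0,0,0]'

```text
time: 4.78
eef_pos: [0.4892, 0.0311, 0.044]
tool_rot: [[0.999, -0.035, -0.001], [-0.035, -0.999, -0.002], [-0.001, 0.002, -1.0]]
contact_force: [-0.3, 1.0, 0.6]
finger_gap: 0.0006
gripper_force: 0.0
```

Run:
```python
from h import *
a=[vision.capture(n) for n in("scene","wrist")]
cv2.imwrite("pics/p2.png",np.hstack([cv2.resize(a[0][185:260,200:300],(400,300),interpolation=cv2.INTER_CUBIC),cv2.resize(a[1],(400,300))]))
```

```text
(no output)
```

View pics/p2.png

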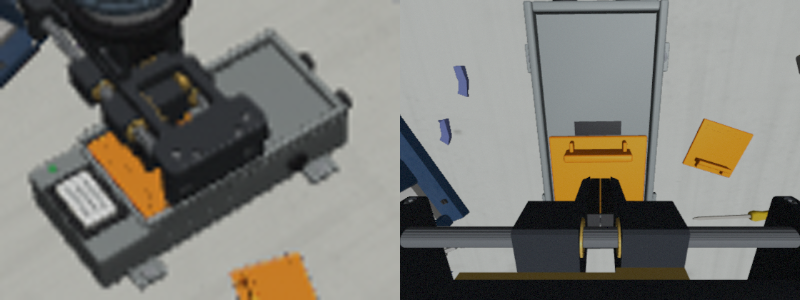

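The tab is down (z 0.0402, against its stop), the catch is flush and the cover is still seated. The fingers sit just short of the rib. Next, the push.

Emit:
arm_command --travel '[[0.01,0,0],[0.016,0,0],[0.02,0,0],[0.026,0,0],[0.034,0,0],[0.042,0,0],[0.05,0,0],[0.058,0,0],[0.066,0,0],[0.07,0,0]]' --dr '[[0,0,0],[0,0,0],[0,0,0],[0,0,0],[0,0,0],[0,0,0],[0,0,0],[0,0,0],[0,0,0],[0,0,0]]' --fingers '[0,0,0,0,0,0,0,0,0,0]'

```text
time: 6.12
eef_pos: [0.5464, 0.0291, 0.0448]
tool_rot: [[0.999, -0.035, 0.001], [-0.035, -0.999, -0.001], [0.001, 0.001, -1.0]]
contact_force: [-0.8, 0.2, 0.8]
finger_gap: 0.0004
gripper_force: 0.5
```

Emit:
arm_command --travel '[[0.006,0,0],[0.013,0,0],[0.02,0,0],[0.027,0,0],[0.033,0,0],[0.038,0,0],[0.038,0,0]]' --dr '[[0,0,0],[0,0,0],[0,0,0],[0,0,0],[0,0,0],[0,0,0],[0,0,0]]' --fingers '[0,0,0,0,0,0,0]'

```text
time: 7.0
eef_pos: [0.5768, 0.0281, 0.0448]
tool_rot: [[0.999, -0.035, 0.001], [-0.035, -0.999, -0.001], [0.001, 0.001, -1.0]]
contact_force: [0.4, -0.3, -0.3]
finger_gap: 0.001
gripper_force: 0.0
```

Run:
```python
from h import *
c=vision.camera_info("wrist"); w=vision.capture("wrist"); s=vision.capture("scene")
cv2.imwrite("pics/p3.png",np.hstack([cv2.resize(s[185:260,200:300],(400,300),interpolation=cv2.INTER_CUBIC),cv2.resize(w,(400,300))]))
k=blob(w,(8,120,80),(25,255,255),(190,60,350,320)); b=cv2.boundingRect(k); print(b, ray("",(b[0]+b[2]/2,b[1]),.038,c))
```

```text
(211, 215, 134, 102) [0.6032 0.0278 0.038 ]
```

View pics/p3.png

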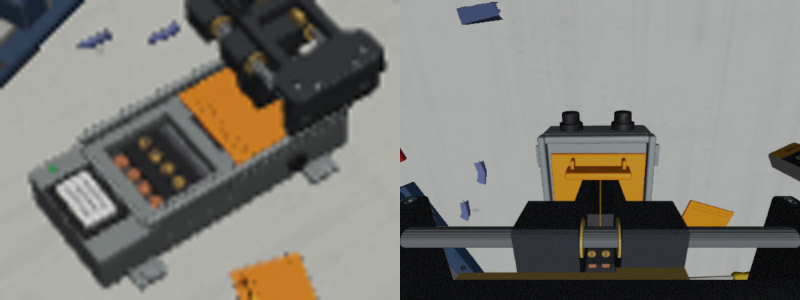

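The cover has moved about 71 mm, the well and terminals are open, and the cover lies flat. I'll back off and lift clear.

Emit:
arm_command --travel '[[-0.006,0,0],[-0.015,0,0],[-0.015,0,-0.03],[-0.015,0,-0.1],[-0.1,0,-0.17],[-0.15,0,-0.22],[-0.15,0,-0.22],[-0.15,0,-0.22]]' --dr '[[0,0,0],[0,0,0],[0,0,0],[0,0,0],[0,0,0],[0,0,0],[0,0,0],[0,0,0]]' --fingers '[0,0,0,0,0,0,0,0]'

```text
time: 8.1
eef_pos: [0.4558, 0.0325, 0.2217]
tool_rot: [[0.999, -0.035, 0.003], [-0.035, -0.999, -0.002], [0.003, 0.002, -1.0]]
contact_force: [0.4, 0.0, 0.3]
finger_gap: -0.0001
gripper_force: 0.0
```

Run:
```python
from h import *
o=manip.get_obs(); print(o["time"],o["eef_pos"],o["contact_force"])
c=vision.camera_info("wrist"); w=vision.capture("wrist"); cv2.imwrite("pics/w4.png",w)
k=blob(w,(8,120,80),(25,255,255),(225,30,325,230)); r=cv2.minAreaRect(k); print(r,ray("",r[0],.038,c),[ray("",p,.038,c)[:2] for p in cv2.boxPoints(r)])
```

```text
8.1 [0.4558 0.0325 0.2217] [0.3558 0.0251 0.2677]
((279.0, 78.0), (72.0, 74.0), 90.0) [0.5694 0.029  0.038 ] [array([0.604 , 0.0652]), array([ 0.6015, -0.0095]), array([ 0.5321, -0.0099]), array([0.5349, 0.0704])]
```

View pics/w4.png

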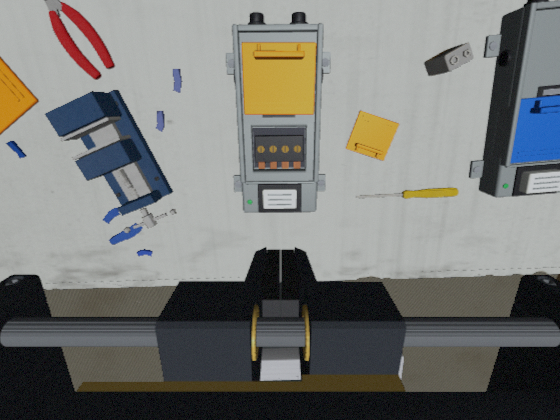

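The cover centre is at pixel (279,78), 72 mm from its seat and straight between the rails. The well at (279,148) is fully open, and the neighbouring items in view haven't moved. Handing in.

```bash
python3 -c "
from workcell import job
print(job.job_done())"
```

```text
the job is handed in; nothing more can be done
None
```

I pressed the orange box's tab fully in and slid its cover about 72 mm along the deck, leaving it flat between the rails with the well and terminals uncovered; I did not touch the blue box or the bench items, and the job is handed in (it returned no verdict).

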